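# Return the check weights to their canisters

## Task

The balance check is done: put each of the four loose knob weights back, upright and fully home, into the felt-lined well of its own black canister base, the one whose well is made to its size (largest weight in the largest base and so on down). Set the weights down rather than dropping them, and do not disturb the open jar of soil or the glass vial that stand among them.

Things in the scene. Friction and masses are not known exactly. Their poses are not given: they have to be found in the camera images.
- weight_500_mid (a point): The largest of four loose stainless steel check weights (500 g), standing upright: a plain round cylinder 38 mm in diameter and 48 mm high, with a narrower neck and round knob (26 mm) above it, 71 mm high in all. The point is on its axis half-way up, 35.5 mm above its foot; z is its axis, knob up.
- weight_200_mid (a point): The second largest of four loose stainless steel check weights (200 g), standing upright: a plain round cylinder 28 mm in diameter and 35 mm high, with a narrower neck and round knob (19 mm) above it, 53 mm high in all. The point is on its axis half-way up, 26.5 mm above its foot; z is its axis, knob up.
- weight_100_mid (a point): The second smallest of four loose stainless steel check weights (100 g), standing upright: a plain round cylinder 22 mm in diameter and 28 mm high, with a narrower neck and round knob (15 mm) above it, 43 mm high in all. The point is on its axis half-way up, 21.5 mm above its foot; z is its axis, knob up.
- weight_50_mid (a point): The smallest of four loose stainless steel check weights (50 g), standing upright: a plain round cylinder 18 mm in diameter and 22 mm high, with a narrower neck and round knob (12 mm) above it, 34 mm high in all. The point is on its axis half-way up, 17 mm above its foot; z is its axis, knob up.
- well_500 (a point): The largest of four black round canister bases (the bottom half of a screw canister; its cover is off), 72 mm in diameter and 22 mm high, standing fast on the table. In its top is a grey felt-lined round well for the largest weight: a funnel 58 mm wide at the mouth narrows at 45 degrees over 3 mm to a straight hole 52 mm in diameter, whose flat floor is 17 mm below the rim. The point is the centre of the well's floor, 5 mm above the table; z is up.
- well_200 (a point): The second largest of four black round canister bases (the bottom half of a screw canister; its cover is off), 62 mm in diameter and 19 mm high, standing fast on the table. In its top is a grey felt-lined round well for the second largest weight: a funnel 47 mm wide at the mouth narrows at 45 degrees over 3 mm to a straight hole 41 mm in diameter, whose flat floor is 14 mm below the rim. The point is the centre of the well's floor, 5 mm above the table; z is up.
- well_100 (a point): The second smallest of four black round canister bases (the bottom half of a screw canister; its cover is off), 51 mm in diameter and 17 mm high, standing fast on the table. In its top is a grey felt-lined round well for the second smallest weight: a funnel 39 mm wide at the mouth narrows at 45 degrees over 2.5 mm to a straight hole 34 mm in diameter, whose flat floor is 12 mm below the rim. The point is the centre of the well's floor, 5 mm above the table; z is up.
- well_50 (a point): The smallest of four black round canister bases (the bottom half of a screw canister; its cover is off), 43 mm in diameter and 15 mm high, standing fast on the table. In its top is a grey felt-lined round well for the smallest weight: a funnel 35 mm wide at the mouth narrows at 45 degrees over 2.5 mm to a straight hole 30 mm in diameter, whose flat floor is 10 mm below the rim. The point is the centre of the well's floor, 5 mm above the table; z is up.
- soil_jar_mid (a point): An open clear jar heaped with soil, 54 mm in diameter, 62 mm high, loose; not to be disturbed. The point is on its axis half-way up, 31 mm above the table. (Scenery, for the gripper's clearance: the balance, in a glass shield 0.29 m high, fills x from 0.50 to 0.72 and y from 0.24 to 0.50; cartons, bottles and covers stand beyond x = 0.69.)
- vial_mid (a point): A glass sample vial with a black screw cap, 28 mm in diameter, 58 mm high, loose; not to be disturbed. The point is on its axis half-way up, 29 mm above the table.
Things that resemble listed ones, but are neither listed nor needed, are in the scene too. Leave any green look-alike of the part that bears weight_500_mid alone. Leave any blue look-alike of the part that bears weight_200_mid alone.

How it is judged:
By the outcome, as a careful person would: the job done as asked, in the order asked, and still so for the second after the job is handed in, with the robot touching nothing.
It also fails if it takes over 106 s, if anything falls off the work surface, if the arm or the gripper's body presses on something with over 40 N, if the wrist force passes 120 N, or if a joint passes its speed limit or range.

## Robot

A 6-joint arm with a two-finger parallel gripper is mounted at the origin on a cart in front of the work surface, level with it; the furniture and walls round the work are solid. World frame = base frame: x ahead of the robot, y to its left, z up, the work surface at z = 0. Lengths are in m, angles in degrees, forces in N, time in s.
With the tool pointing down it reaches from about 0.375 to 0.9 m from the base axis. Payload 3.1 kg.
Tool frame: the origin (TCP) lies on the centre line of the jaws, within the pads' length; the fingertips stand 25 mm ahead of it and the grasp point (between the pads) lies 6 mm ahead of it; z points along the fingers, y is the line along which they close (so a half turn about z gives the same grasp; the last joint's range is limited). The gripper opens to 87 mm and grips with 3 to 60 N. Pads are 19 mm wide; open, the fingers measure 117 mm over their backs; the gripper's body (75 mm by 190 mm) begins 51 mm behind the grasp point.
Start: joints at [56.293, 30.224, 82.088, -0, 67.689, -10.227], TCP at [0.249, 0.573, 0.248] pointing down, gripper open.
Joint ranges: [-176.69, 176.69], [-43.24, 126.21], [12.49, 139.97], [-82, 262], [0, 151.66], [-163.58, 163.58]. Speed limits (degrees/s): [159.86, 159.86, 180, 180, 180, 180].

## Interface

Orientations are given as a 3x3 rotation matrix whose columns are the frame's x, y, z axes.
In Python, from rig import * gives the robot as it stands.
- The arm moves only by the tool step_arm, never from a script. Its argument "steps" is a list of rows, each a list of 7 numbers: the shift along the tool's x, y, z normalised to -1 to 1, where 1 is 0.3 m, then the turn, a rotation vector about the tool's x, y, z normalised to -1 to 1, where 1 is 45 degrees, then the gripper's target within -1 to 1 (shut at 1, half-way at 0, fully open at -1). A call has 1 to 8 rows; each row is the pose to reach, as a shift and turn from the pose commanded when the call began, along the tool's axes at that moment; what a row does not reach only later rows make up. A row lasts 1/12 s, in which the tool goes at most 41.7 mm and 7.16 degrees, less where a joint would pass 70% of its speed; a pose out of reach is approached as far as the arm can. A call with a number of a shift or a turn outside -1 to 1 is refused whole. A call with a gripper value outside its range is refused whole. The fingers move at their own pace and stop on an object; the grip force is fixed at half the most. Time passes only in rows, so rows that repeat a pose let the fingers close. It gives the time, the measured TCP pose, the force, the opening and the grip force at its end, in the units of the state.
- read_state(): the state, without advancing time (a new reading comes with each control period).
- capture(name): name is "scene" or "top"; returns a dict with "image" (480x640x3 uint8, red, green, blue), "vertical_fov" (degrees; the focal length in pixels is half the picture's height over the tangent of half this angle, whatever the lens; pixels are square), "cx", "cy" (the principal point, pixels), "world_from_camera" (4x4, takes a point from camera to world coordinates). Camera axes: x right, y down, z forward; pixel columns grow to the right and rows downward; lengths in m; the calibration is good to about 2 mm. A picture is of the moment at which its call begins. There is no depth.
- hand_in(): hands the job in; it is judged then, once.
The state is a dict: "time_s": time; "joint_positions": joint angles; "qvel": joint speeds; "tau": joint torques, N m; "position": TCP position; "tcp_rot": TCP orientation; "force": force on the tool from outside, world axes, zero at the start; "moment": the same for the moment, N m; "opening": opening from 0.0 (shut) to 1.0 (fully open); "grasp_force": force on a finger pad.
Only numpy, scipy, OpenCV 4.12 (cv2) and the standard library are available. Lean on these libraries where they do the work, as an engineer would, in place of code of your own. Each camera call takes 0.05 s, during which the arm holds its last target. There are 200 camera calls.

## Working session

There is one attempt and no reset: what is moved stays moved. The work goes in short steps, Python scripts to look and compute and a tool call to move; the robot and the scene stay as the last step left them, time stands still between calls to the robot, and variables do not carry over. Pictures are saved under pics/ and viewed, at most 14 in all, crops included, and the job is handed in when it is done.

Besides the shell and the picture viewer there is one more tool, called after "Emit:" by a JSON object that holds its "fn" and its "kwargs", one argument or row to a line. step_arm: Moves the arm, as the interface text tells. Scaled input: -1 to 1 covers 0.3 m each way for a shift and 45 degrees each way for a turn. Its arguments: {"type":"object","properties":{"steps":{"type":"array"}},"required":["steps"]}

```bash
mkdir -p pics; python3 - <<'E'
from rig import *
import cv2
for n in("scene","top"):
    c=capture(n); cv2.imwrite(f"pics/{n}0.png",c["image"][:,:,::-1]); print(n,c["vertical_fov"],c["cx"],c["cy"]); print(c["world_from_camera"].round(4) if hasattr(c["world_from_camera"],'round') else c["world_from_camera"])
print(read_state())
E
```

```text
scene 52.80451520877512 321.504494034335 235.10898285174446
[[ 0.5817 -0.5295  0.6174 -0.019 ]
 [-0.8134 -0.3867  0.4346 -0.3996]
 [ 0.0086 -0.755  -0.6556  0.6207]
 [ 0.      0.      0.      1.    ]]
top 48.95075236199051 320.1688241264751 236.80517763743816
[[-0.028  -0.986   0.1643  0.3487]
 [-0.9996  0.0275 -0.0057 -0.0148]
 [ 0.0011 -0.1643 -0.9864  0.8828]
 [ 0.      0.      0.      1.    ]]
{'time_s': 0.1, 'joint_positions': array([ 5.62923440e+01,  3.02707419e+01,  8.21490348e+01, -2.89536125e-03,
        6.76885783e+01, -1.02256213e+01]), 'qvel': array([ 0.04924736, -0.11209084, -0.16440033, -0.07762951,  0.04566399,
        0.08297919]), 'tau': array([-2.73335663e-04, -4.40986633e+01, -1.77151734e+01,  6.34569721e-02,
        5.33811806e-02, -4.57799968e-05]), 'position': array([0.24866423, 0.57274075, 0.24670056]), 'tcp_rot': array([[-9.17192574e-01,  3.98442921e-01, -1.01061323e-03],
       [ 3.98444097e-01,  9.17191225e-01, -1.59915363e-03],
       [ 2.89754140e-04, -1.86940471e-03, -9.99998211e-01]]), 'force': array([ 0.26404149, -0.88529832, -0.10757604]), 'moment': array([ 0.02219866,  0.01187781, -0.01370153]), 'grasp_force': 0.0, 'opening': 1.0015323367480111}
```

View pics/scene0.png

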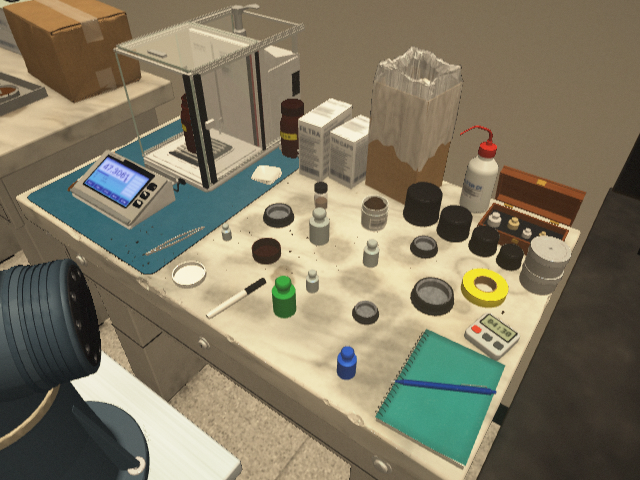

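View pics/top0.png

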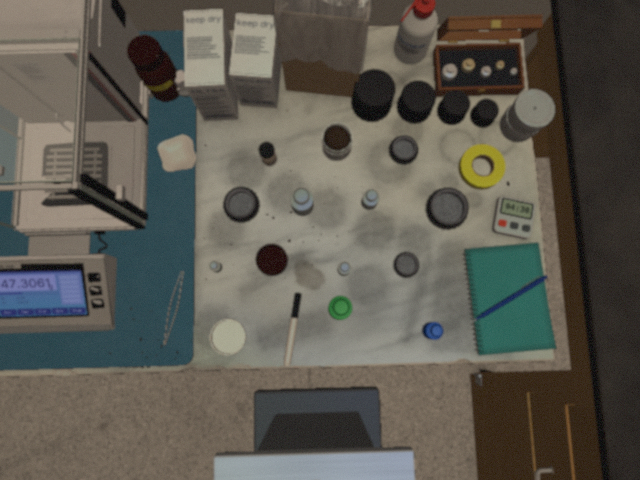

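The top view shows the steel weights at (302,200), (371,199), (344,268) and (216,266). The bases are at (447,207), (241,204), (403,150) and (406,264), the jar at (337,141) and the vial at (267,153). The look-alikes are green at (340,307) and blue at (433,330); they are coloured, so I leave them. The two small bases need sizing. I'll enlarge to confirm.

```bash
python3 - <<'E'
import cv2
a=cv2.imread("pics/top0.png")[120:295,195:480]; cv2.imwrite("pics/topc.png",cv2.resize(a,None,fx=2.8,fy=2.8,interpolation=cv2.INTER_CUBIC))
a=cv2.imread("pics/scene0.png")[175:335,210:470]; cv2.imwrite("pics/scenec.png",cv2.resize(a,None,fx=3,fy=3,interpolation=cv2.INTER_CUBIC))
E
```

```text
(no output)
```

View pics/topc.png

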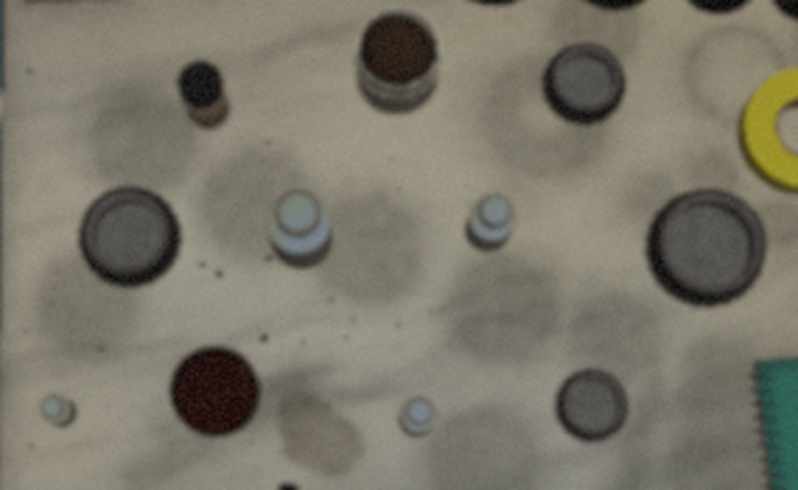

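View pics/scenec.png

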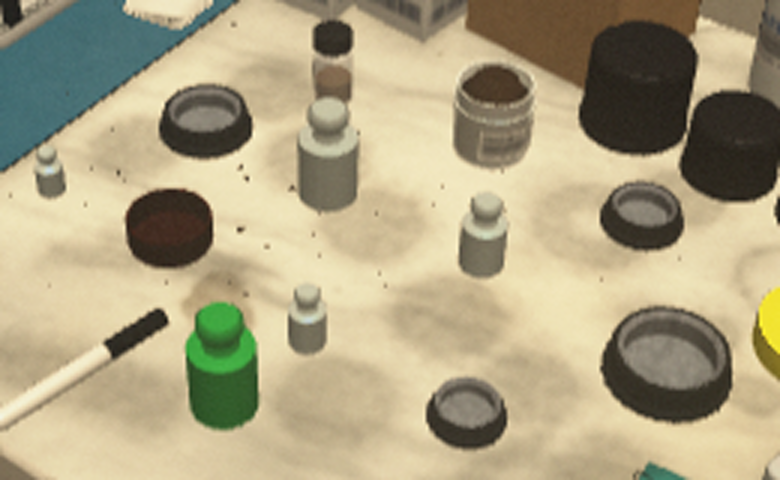

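Top crop: outer base widths are about 117, 98, 80 and 70 px, so well_500 is at (447,207), well_200 at (241,204), well_100 at (403,150) and well_50 at (406,264). The brown-filled dish at (272,260) is not a base. The steel weights are confirmed by size: 500 g (302,200), 200 g (371,199), 100 g (344,268), 50 g (216,266). Next I triangulate silhouettes.

```bash
cat >h.py <<'E'
from rig import *
import cv2, numpy as np
def cams():
    return {n:capture(n) for n in("scene","top")}
def ray(c,uv):
    f=240/np.tan(np.radians(c["vertical_fov"]/2)); M=np.array(c["world_from_camera"])
    d=M[:3,:3]@[(uv[0]-c["cx"])/f,(uv[1]-c["cy"])/f,1]; return M[:3,3],d/np.linalg.norm(d)
def plane(c,uv,z):
    o,d=ray(c,uv); return o+d*(z-o[2])/d[2]
def tri(rs):
    A=sum(np.eye(3)-np.outer(d,d) for o,d in rs); b=sum((np.eye(3)-np.outer(d,d))@o for o,d in rs)
    p=np.linalg.solve(A,b); gap=max(np.linalg.norm((np.eye(3)-np.outer(d,d))@(p-o)) for o,d in rs); return p,gap*1e3
def blob(mask,seed,r):
    x,y=map(int,seed); m=np.zeros_like(mask); m[y-r:y+r,x-r:x+r]=mask[y-r:y+r,x-r:x+r]
    cs,_=cv2.findContours(m,cv2.RETR_EXTERNAL,cv2.CHAIN_APPROX_NONE)
    cs=[c for c in cs if cv2.contourArea(c)>15]
    c=max(cs,key=cv2.contourArea)
    x0,y0,w,h=cv2.boundingRect(c); return c,(x0+(w-1)/2,y0+(h-1)/2),(w,h),cv2.contourArea(c)
E
python3 - <<'E'
from h import *
C=cams()
I={n:C[n]["image"].astype(int) for n in C}
W={"500":((302,200),(319,226)),"200":((371,199),(371,253)),"100":((344,268),(312,281)),"50":((216,266),(226,232))}
B={"w500":((447,207),(432,295)),"w200":((241,204),(278,214)),"w100":((403,150),(424,246)),"w50":((406,264),(365,312))}
O={"jar":((337,143),(374,212)),"vial":((268,154),(321,195))}
print({k:[I[n][v[i][1],v[i][0]].tolist() for i,n in enumerate(("top","scene"))] for k,v in W.items()}, I["top"][235,330],I["scene"][270,345])
for k,(t,s) in {**W,**B}.items():
    out=[]
    for n,u in(("top",t),("scene",s)):
        im=I[n]; w=k[0]!='w'
        br=im[...,0]-im[...,2]
        m=(br<(10 if n=="top" else 14)) if w else (im.max(2)<( 95 if n=="top" else 125))&(br<25)
        m=cv2.morphologyEx(m.astype(np.uint8),cv2.MORPH_CLOSE,np.ones((3,3)))
        r={"500":28,"200":22,"100":18,"50":14}.get(k,34 if k!="w50" else 26)
        c,ctr,wh,a=blob(m,u,r); M=cv2.moments(c); cen=(M["m10"]/M["m00"],M["m01"]/M["m00"])
        out.append((n,ctr,wh,np.round(cen,1)))
    p,g=tri([ray(C[n],c) for n,c,_,_ in out]); print(k,p.round(4),"gap%.1f"%g,out)
    if not w:print("   top fit", plane(C["top"],out[0][1],.015).round(4), "diam mm",round(out[0][2][0]*0.865/527*1000,1))
for k,(t,s) in O.items(): print(k,plane(C["top"],t,.03).round(3),plane(C["scene"],s,.03).round(3))
E
```

```text
{'500': [[118, 123, 130], [186, 188, 156]], '200': [[106, 108, 110], [207, 218, 187]], '100': [[122, 130, 140], [205, 216, 211]], '50': [[106, 106, 105], [188, 202, 203]]} [151 147 135] [212 195 154]Traceback (most recent call last):
  File "<stdin>", line 16, in <module>
  File "h.py", line 17, in blob
    c=max(cs,key=cv2.contourArea)
ValueError: max() iterable argument is empty
```

```bash
cat >m.py <<'E'
from h import *
C=cams()
I={n:cv2.GaussianBlur(C[n]["image"],(3,3),0).astype(int) for n in C}
W={"500":((302,200),(319,228)),"200":((371,199),(371,253)),"100":((344,268),(312,281)),"50":((216,266),(226,232))}
B={"w500":((447,207),(432,295)),"w200":((241,204),(278,214)),"w100":((403,150),(424,246)),"w50":((406,264),(365,312))}
O={"jar":((337,143),(374,212)),"vial":((268,154),(321,195))}
dbg={n:C[n]["image"].copy() for n in C}
for k,(t,s) in {**W,**B}.items():
    out=[]
    for n,u in(("top",t),("scene",s)):
        im=I[n]; w=k[0]!='w'
        br=im[...,0]-im[...,2]
        if w: m=(br<8) if n=="top" else (im[...,0]-im[...,1]<9)&(im.max(2)>70)
        else: m=(im.max(2)<(105 if n=="top" else 130))&(br<25)
        m=cv2.morphologyEx(m.astype(np.uint8),cv2.MORPH_CLOSE,np.ones((3,3)))
        r={"500":28,"200":22,"100":18,"50":14}.get(k,34 if k!="w50" else 26)
        c,ctr,wh,a=blob(m,u,r); cv2.drawContours(dbg[n],[c],-1,(255,0,0),1)
        out.append((n,ctr,wh))
    p,g=tri([ray(C[n],c) for n,c,_ in out]); print(k,p.round(4),"gap%.1f"%g,out)
    if not w:print("   top fit", plane(C["top"],out[0][1],.015).round(4), "diam mm",round(out[0][2][0]*0.865/527*1000,1))
for k,(t,s) in O.items(): print(k,plane(C["top"],t,.03).round(3),plane(C["scene"],s,.03).round(3))
a=cv2.resize(dbg["top"][120:295,195:480],None,fx=2.1,fy=2.1); b=cv2.resize(dbg["scene"][175:335,210:470],None,fx=2.3,fy=2.3)[:230+70]
o=np.zeros((a.shape[0]+b.shape[0],600,3),np.uint8); o[:a.shape[0],:a.shape[1]]=a[:,:600]; o[a.shape[0]:,:b.shape[1]]=b[:,:600]
o=o[:600]
cv2.imwrite("pics/dbg1.png",o[:,:,::-1])
E
python3 m.py
```

```text
500 [0.5502 0.007  0.0361] gap0.1 [('top', (303.0, 201.0), (21, 25)), ('scene', (319.0, 226.0), (19, 37))]
200 [ 0.553  -0.1048  0.027 ] gap0.4 [('top', (370.0, 199.0), (15, 17)), ('scene', (370.5, 252.5), (16, 28))]
100 [ 0.4389 -0.0579  0.021 ] gap0.4 [('top', (344.5, 268.0), (10, 13)), ('scene', (311.5, 281.0), (12, 23))]
50 [0.4474 0.1579 0.0252] gap3.1 [('top', (213.5, 265.0), (6, 7)), ('scene', (221.5, 228.5), (20, 22))]
w500 [ 0.538  -0.2357  0.0087] gap0.3 [('top', (446.5, 208.0), (44, 43)), ('scene', (431.5, 296.5), (42, 36))]
   top fit [ 0.5364 -0.2338  0.015 ] diam mm 72.2
w200 [0.554  0.1119 0.0105] gap1.2 [('top', (241.0, 204.5), (37, 38)), ('scene', (278.5, 215.0), (30, 23))]
   top fit [0.5521 0.1121 0.015 ] diam mm 60.7
w100 [ 0.6313 -0.1672  0.0627] gap11.3 [('top', (403.0, 150.0), (31, 31)), ('scene', (430.5, 226.5), (54, 30))]
   top fit [ 0.6402 -0.1661  0.015 ] diam mm 50.9
w50 [ 0.444  -0.1621  0.0064] gap0.4 [('top', (406.0, 264.5), (27, 28)), ('scene', (365.0, 312.5), (25, 22))]
   top fit [ 0.4428 -0.1604  0.015 ] diam mm 44.3
jar [ 0.651 -0.053  0.03 ] [ 0.655 -0.051  0.03 ]
vial [0.634 0.064 0.03 ] [0.639 0.066 0.03 ]
```

View pics/dbg1.png

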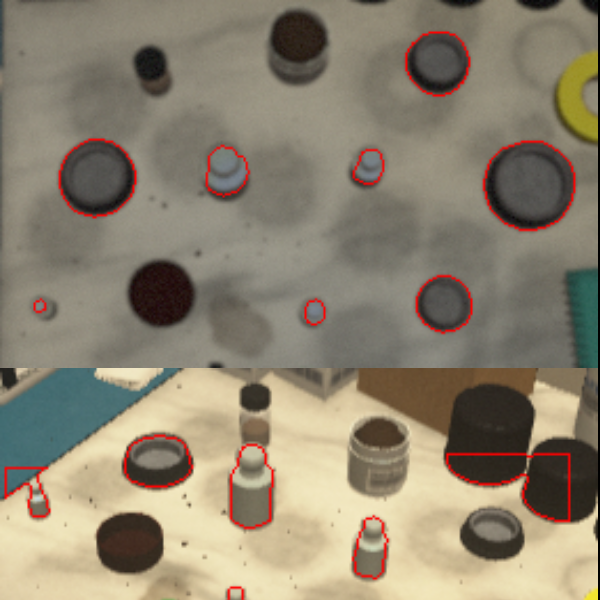

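The contours fit (mid heights 36/27/21 mm, base diameters 72/61/51/44 mm), except the scene masks for the 50 g weight and well_100. The crops give those: 50 g at top (215.7,266.2), scene (226.7,232); well_100 at scene (424.2,246.7).

```bash
python3 - <<'E'
from h import *
C=cams()
for k,t,s in(("50",(215.7,266.2),(226.7,232)),("w100",(403,150),(424.2,246.7))):
    p,g=tri([ray(C["top"],t),ray(C["scene"],s)]); print(k,p.round(4),g)
s=read_state(); print(s["position"],s["time_s"])
E
```

```text
50 [0.4492 0.1532 0.017 ] 0.9861085413042426
w100 [ 0.6434 -0.1684  0.0084] 1.4872680927666364
[0.2489124  0.57318456 0.24739723] 0.4
```

Every measurement matches the text in height, size and reach. I start moving, clear of the balance, and turn the jaws to close along world y.

Emit:
{"fn": "step_arm", "kwargs": {
  "steps": [
    [-0.833,-0.99,0.16,0,0,-0.522,-0.6],
    [-0.833,-0.99,0.16,0,0,-0.522,-0.6],
    [-0.833,-0.99,0.16,0,0,-0.522,-0.6],
    [-0.833,-0.99,0.16,0,0,-0.522,-0.6],
    [-0.833,-0.99,0.16,0,0,-0.522,-0.6],
    [-0.833,-0.99,0.16,0,0,-0.522,-0.6],
    [-0.833,-0.99,0.16,0,0,-0.522,-0.6],
    [-0.833,-0.99,0.16,0,0,-0.522,-0.6]
  ]
}}

```text
time_s: 1.07
position: [0.3433, 0.2564, 0.207]
tcp_rot: [[-1.0, -0.001, 0.001], [-0.001, 1.0, 0.0], [-0.001, 0.0, -1.0]]
force: [0.9, 0.2, -0.6]
opening: 0.805
grasp_force: 0.0
```

Emit:
{"fn": "step_arm", "kwargs": {
  "steps": [
    [-0.69,-0.83,0.19,0,0,0,-0.6],
    [-0.69,-0.83,0.19,0,0,0,-0.6],
    [-0.69,-0.83,0.19,0,0,0,-0.6],
    [-0.69,-0.83,0.19,0,0,0,-0.6],
    [-0.69,-0.83,0.19,0,0,0,-0.6],
    [-0.69,-0.83,0.19,0,0,0,-0.6],
    [-0.69,-0.83,0.19,0,0,0,-0.6],
    [-0.69,-0.83,0.19,0,0,0,-0.6]
  ]
}}

```text
time_s: 1.73
position: [0.5518, 0.0065, 0.1496]
tcp_rot: [[-1.0, 0.001, 0.001], [0.001, 1.0, -0.0], [-0.001, -0.0, -1.0]]
force: [0.6, 0.1, -0.1]
opening: 0.798
grasp_force: 0.0
```

Emit:
{"fn": "step_arm", "kwargs": {
  "steps": [
    [0,0,0,0,0,0,-0.6]
  ]
}}

```text
time_s: 1.82
position: [0.5563, 0.003, 0.1494]
tcp_rot: [[-1.0, 0.005, 0.008], [0.005, 1.0, -0.003], [-0.008, -0.003, -1.0]]
force: [1.3, 0.4, 0.2]
opening: 0.801
grasp_force: 0.0
```

Emit:
{"fn": "step_arm", "kwargs": {
  "steps": [
    [0,0,0.1,0,0,0,-0.6],
    [0,0,0.2,0,0,0,-0.6],
    [0,0,0.28,0,0,0,-0.6],
    [0,0,0.32,0,0,0,-0.6],
    [0,0,0.345,0,0,0,-0.6],
    [0,0,0.345,0,0,0,-0.6],
    [0,0,0.345,0,0,0,-0.6]
  ]
}}

```text
time_s: 2.4
position: [0.5504, 0.0092, 0.0469]
tcp_rot: [[-1.0, -0.001, 0.001], [-0.001, 1.0, -0.0], [-0.001, -0.0, -1.0]]
force: [-0.9, 0.5, 0.5]
opening: 0.8
grasp_force: 0.0
```

```bash
python3 - <<'E'
from h import *
C=cams(); s=read_state(); print(s["position"])
b=C["top"]["image"][130:270,230:430]; a=C["scene"]["image"][150:300,230:430]
o=np.hstack([cv2.resize(a,(400,300)),cv2.resize(b,(400,280))[:300] if 0 else cv2.resize(b,(400,300))])
cv2.imwrite("pics/g1.png",o[:,:,::-1])
E
```

```text
[0.55103618 0.0090625  0.04769425]
```

View pics/g1.png

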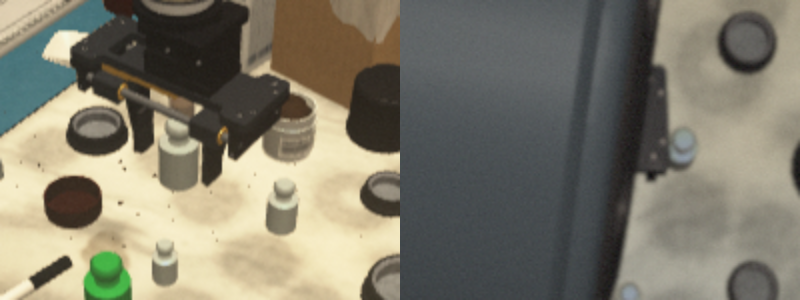

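The 500 g weight stands between the fingers, at (180,150) in the left half. I close.

Emit:
{"fn": "step_arm", "kwargs": {
  "steps": [
    [0,0,0,0,0,0,1],
    [0,0,0,0,0,0,1],
    [0,0,0,0,0,0,1],
    [0,0,0,0,0,0,1],
    [0,0,0,0,0,0,1],
    [0,0,0,0,0,0,1]
  ]
}}

```text
time_s: 3.0
position: [0.5501, 0.009, 0.0465]
tcp_rot: [[-1.0, -0.0, 0.0], [-0.0, 1.0, -0.0], [-0.0, -0.0, -1.0]]
force: [-0.9, 1.3, 1.0]
opening: 0.431
grasp_force: 15.7
```

Emit:
{"fn": "step_arm", "kwargs": {
  "steps": [
    [0,0,-0.05,0,0,0,1],
    [0,0,-0.15,0,0,0,1],
    [0,0,-0.25,0,0,0,1],
    [0,0,-0.32,0,0,0,1],
    [0,0,-0.32,0,0,0,1],
    [0,0,-0.32,0,0,0,1]
  ]
}}

```text
time_s: 3.5
position: [0.55, 0.0091, 0.1424]
tcp_rot: [[-1.0, -0.0, 0.001], [-0.0, 1.0, -0.0], [-0.001, -0.0, -1.0]]
force: [-0.5, 0.4, -5.6]
opening: 0.431
grasp_force: 30.0
```

Emit:
{"fn": "step_arm", "kwargs": {
  "steps": [
    [0.02,-0.1,0,0,0,0,1],
    [0.04,-0.2,0,0,0,0,1],
    [0.04,-0.32,0,0,0,0,1],
    [0.04,-0.44,0,0,0,0,1],
    [0.04,-0.56,0,0,0,0,1],
    [0.04,-0.68,0,0,0,0,1],
    [0.04,-0.77,0,0,0,0,1],
    [0.04,-0.813,0,0,0,0,1]
  ]
}}

```text
time_s: 4.17
position: [0.537, -0.2384, 0.1396]
tcp_rot: [[-1.0, 0.003, -0.002], [0.003, 1.0, 0.0], [0.002, 0.0, -1.0]]
force: [0.0, -0.2, -5.2]
opening: 0.424
grasp_force: 30.0
```

Emit:
{"fn": "step_arm", "kwargs": {
  "steps": [
    [0,0,0,0,0,0,1],
    [0,0,0,0,0,0,1],
    [0,0,0,0,0,0,1]
  ]
}}

```text
time_s: 4.42
position: [0.5366, -0.2327, 0.1406]
tcp_rot: [[-1.0, -0.001, -0.004], [-0.001, 1.0, 0.004], [0.004, 0.004, -1.0]]
force: [0.3, -0.9, -4.7]
opening: 0.422
grasp_force: 30.0
```

Emit:
{"fn": "step_arm", "kwargs": {
  "steps": [
    [0,0,0.08,0,0,0,1],
    [0,0,0.16,0,0,0,1],
    [0,0,0.23,0,0,0,1],
    [0,0,0.26,0,0,0,1],
    [0,0,0.28,0,0,0,1],
    [0,0,0.29,0,0,0,1],
    [0,0,0.29,0,0,0,1],
    [0,0,0.29,0,0,0,1]
  ]
}}

```text
time_s: 5.08
position: [0.5388, -0.2349, 0.0562]
tcp_rot: [[-1.0, -0.001, 0.001], [-0.001, 1.0, -0.001], [-0.001, -0.001, -1.0]]
force: [0.6, -0.1, -4.6]
opening: 0.427
grasp_force: 30.0
```

Still carrying the full load. I lower another 4 mm in small steps.

Emit:
{"fn": "step_arm", "kwargs": {
  "steps": [
    [0,0,0.006,0,0,0,1],
    [0,0,0.01,0,0,0,1],
    [0,0,0.014,0,0,0,1],
    [0,0,0.014,0,0,0,1]
  ]
}}

```text
time_s: 5.42
position: [0.5383, -0.2351, 0.0516]
tcp_rot: [[-1.0, 0.0, 0.001], [0.0, 1.0, -0.001], [-0.001, -0.001, -1.0]]
force: [0.6, 0.4, -4.8]
opening: 0.425
grasp_force: 30.0
```

Emit:
{"fn": "step_arm", "kwargs": {
  "steps": [
    [0,0,0.003,0,0,0,1],
    [0,0,0.005,0,0,0,1],
    [0,0,0.005,0,0,0,1]
  ]
}}

```text
time_s: 5.67
position: [0.5384, -0.2352, 0.0515]
tcp_rot: [[-1.0, -0.0, 0.001], [-0.0, 1.0, -0.001], [-0.001, -0.001, -1.0]]
force: [-2.4, 0.2, 7.3]
opening: 0.428
grasp_force: 30.0
```

It is seated at z = 0.0515, as expected. I release and rise.

Emit:
{"fn": "step_arm", "kwargs": {
  "steps": [
    [0,0,-0.003,0,0,0,-0.3],
    [0,0,-0.003,0,0,0,-0.3],
    [0,0,-0.003,0,0,0,-0.3],
    [0,0,-0.003,0,0,0,-0.3],
    [0,0,-0.1,0,0,0,-0.3],
    [0,0,-0.2,0,0,0,-0.3],
    [0,0,-0.3,0,0,0,-0.3],
    [0,0,-0.3,0,0,0,-0.3]
  ]
}}

```text
time_s: 6.33
position: [0.5413, -0.2369, 0.1451]
tcp_rot: [[-1.0, -0.0, 0.009], [-0.0, 1.0, -0.006], [-0.009, -0.006, -1.0]]
force: [1.1, -0.1, -0.0]
opening: 0.65
grasp_force: 0.0
```

Emit:
{"fn": "step_arm", "kwargs": {
  "steps": [
    [-0.03,0.1,0,0,0,0,-0.3],
    [-0.05,0.22,0,0,0,0,-0.3],
    [-0.05,0.34,0,0,0,0,-0.3],
    [-0.05,0.433,0,0,0,0,-0.3],
    [-0.05,0.433,0,0,0,0,-0.3],
    [-0.05,0.433,0,0,0,0,-0.3],
    [-0.05,0.433,0,0,0,0,-0.3]
  ]
}}

```text
time_s: 6.92
position: [0.5533, -0.1053, 0.1394]
tcp_rot: [[-1.0, -0.001, 0.0], [-0.001, 1.0, -0.001], [-0.0, -0.001, -1.0]]
force: [-0.9, -0.6, 0.7]
opening: 0.652
grasp_force: 0.0
```

Emit:
{"fn": "step_arm", "kwargs": {
  "steps": [
    [0,0,0.1,0,0,0,-0.3],
    [0,0,0.2,0,0,0,-0.3],
    [0,0,0.28,0,0,0,-0.3],
    [0,0,0.31,0,0,0,-0.3],
    [0,0,0.33,0,0,0,-0.3],
    [0,0,0.33,0,0,0,-0.3],
    [0,0,0.33,0,0,0,-0.3]
  ]
}}

```text
time_s: 7.5
position: [0.5537, -0.1058, 0.0413]
tcp_rot: [[-1.0, 0.001, 0.001], [0.001, 1.0, -0.001], [-0.001, -0.001, -1.0]]
force: [0.3, 1.0, -0.1]
opening: 0.651
grasp_force: 0.0
```

Emit:
{"fn": "step_arm", "kwargs": {
  "steps": [
    [0,0,-0.003,0,0,0,1],
    [0,0,-0.003,0,0,0,1],
    [0,0,-0.003,0,0,0,1],
    [0,0,-0.003,0,0,0,1],
    [0,0,-0.003,0,0,0,1],
    [0,0,-0.003,0,0,0,1]
  ]
}}

```text
time_s: 8.0
position: [0.5532, -0.105, 0.042]
tcp_rot: [[-1.0, -0.0, 0.001], [-0.0, 1.0, -0.0], [-0.001, -0.0, -1.0]]
force: [-0.6, -0.7, 2.9]
opening: 0.309
grasp_force: 30.0
```

Emit:
{"fn": "step_arm", "kwargs": {
  "steps": [
    [0,0,-0.05,0,0,0,1],
    [0,0,-0.15,0,0,0,1],
    [0,0,-0.25,0,0,0,1],
    [0,0,-0.3,0,0,0,1],
    [0,0,-0.3,0,0,0,1],
    [0,0,-0.3,0,0,0,1]
  ]
}}

```text
time_s: 8.5
position: [0.5531, -0.1049, 0.1319]
tcp_rot: [[-1.0, -0.0, 0.001], [-0.0, 1.0, -0.0], [-0.001, -0.0, -1.0]]
force: [-1.0, 0.0, -2.6]
opening: 0.311
grasp_force: 30.0
```

Emit:
{"fn": "step_arm", "kwargs": {
  "steps": [
    [0,0.1,0,0,0,0,1],
    [0,0.22,0,0,0,0,1],
    [0,0.34,0,0,0,0,1],
    [0,0.46,0,0,0,0,1],
    [0,0.58,0,0,0,0,1],
    [0,0.68,0,0,0,0,1],
    [0,0.723,0,0,0,0,1],
    [0,0.723,0,0,0,0,1]
  ]
}}

```text
time_s: 9.17
position: [0.5512, 0.1148, 0.1296]
tcp_rot: [[-1.0, -0.004, -0.004], [-0.004, 1.0, 0.0], [0.004, 0.0, -1.0]]
force: [0.3, 0.0, -1.6]
opening: 0.314
grasp_force: 30.0
```

Emit:
{"fn": "step_arm", "kwargs": {
  "steps": [
    [0,0,0,0,0,0,1],
    [0,0,0.08,0,0,0,1],
    [0,0,0.16,0,0,0,1],
    [0,0,0.22,0,0,0,1],
    [0,0,0.25,0,0,0,1],
    [0,0,0.27,0,0,0,1],
    [0,0,0.27,0,0,0,1],
    [0,0,0.27,0,0,0,1]
  ]
}}

```text
time_s: 9.83
position: [0.5535, 0.1112, 0.0508]
tcp_rot: [[-1.0, 0.001, 0.0], [0.001, 1.0, -0.0], [-0.0, -0.0, -1.0]]
force: [0.3, -0.0, -2.1]
opening: 0.31
grasp_force: 30.0
```

Expected contact is at 0.047, so I lower 4–5 mm.

Emit:
{"fn": "step_arm", "kwargs": {
  "steps": [
    [0,0,0.006,0,0,0,1],
    [0,0,0.01,0,0,0,1],
    [0,0,0.013,0,0,0,1],
    [0,0,0.015,0,0,0,1],
    [0,0,0.015,0,0,0,1]
  ]
}}

```text
time_s: 10.25
position: [0.5534, 0.112, 0.047]
tcp_rot: [[-1.0, -0.001, 0.001], [-0.001, 1.0, -0.0], [-0.001, -0.0, -1.0]]
force: [-0.9, 0.3, 6.3]
opening: 0.313
grasp_force: 30.0
```

Emit:
{"fn": "step_arm", "kwargs": {
  "steps": [
    [0,0,-0.002,0,0,0,-0.15],
    [0,0,-0.002,0,0,0,-0.15],
    [0,0,-0.002,0,0,0,-0.15],
    [0,0,-0.002,0,0,0,-0.15],
    [0,0,-0.1,0,0,0,-0.15],
    [0,0,-0.2,0,0,0,-0.15],
    [0,0,-0.3,0,0,0,-0.15],
    [0,0,-0.3,0,0,0,-0.15]
  ]
}}

```text
time_s: 10.92
position: [0.5565, 0.1122, 0.1412]
tcp_rot: [[-1.0, -0.0, 0.011], [-0.0, 1.0, 0.0], [-0.011, 0.0, -1.0]]
force: [0.8, -1.0, 0.6]
opening: 0.571
grasp_force: 0.0
```

Emit:
{"fn": "step_arm", "kwargs": {
  "steps": [
    [0.07,-0.1,0,0,0,0,-0.15],
    [0.15,-0.22,0,0,0,0,-0.15],
    [0.22,-0.33,0,0,0,0,-0.15],
    [0.3,-0.44,0,0,0,0,-0.15],
    [0.36,-0.53,0,0,0,0,-0.15],
    [0.38,-0.567,0,0,0,0,-0.15],
    [0.38,-0.567,0,0,0,0,-0.15],
    [0.38,-0.567,0,0,0,0,-0.15]
  ]
}}

```text
time_s: 11.58
position: [0.439, -0.0586, 0.1359]
tcp_rot: [[-1.0, 0.002, 0.0], [0.002, 1.0, 0.0], [-0.0, 0.0, -1.0]]
force: [-0.2, 1.0, -0.1]
opening: 0.575
grasp_force: 0.0
```

Emit:
{"fn": "step_arm", "kwargs": {
  "steps": [
    [0,0,0.1,0,0,0,-0.15],
    [0,0,0.2,0,0,0,-0.15],
    [0,0,0.28,0,0,0,-0.15],
    [0,0,0.31,0,0,0,-0.15],
    [0,0,0.322,0,0,0,-0.15],
    [0,0,0.322,0,0,0,-0.15],
    [0,0,0.322,0,0,0,-0.15]
  ]
}}

```text
time_s: 12.17
position: [0.4397, -0.0579, 0.04]
tcp_rot: [[-1.0, -0.001, 0.001], [-0.001, 1.0, -0.0], [-0.001, -0.0, -1.0]]
force: [-0.3, 0.2, 0.3]
opening: 0.579
grasp_force: 0.0
```

```bash
python3 - <<'E'
from h import *
C=cams(); s=read_state(); print(s["position"])
cv2.imwrite("pics/g3.png",cv2.resize(C["scene"]["image"][150:350,210:470],None,fx=3,fy=3)[:,:,::-1])
E
```

```text
[ 0.43988816 -0.05818686  0.04050133]
```

View pics/g3.png

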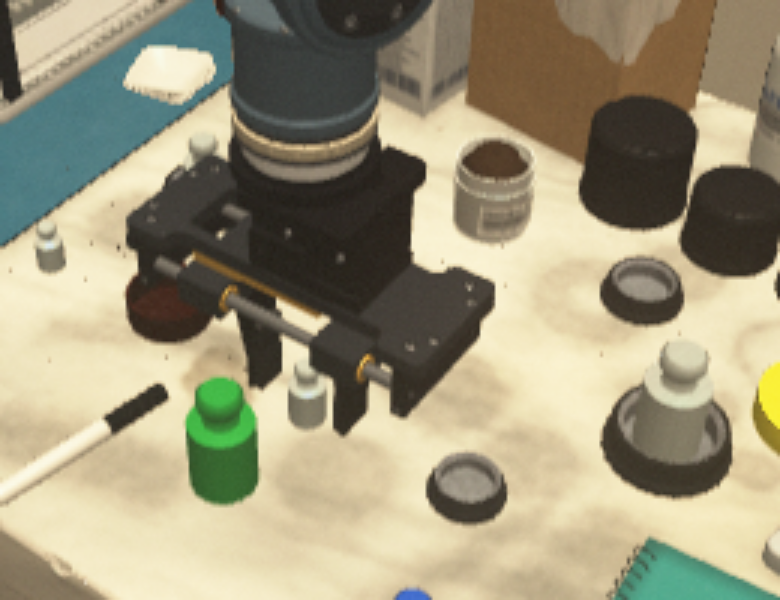

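The 500 g weight is upright in its base (crop 680,400), and the 100 g weight is centred between the jaws (307,395). I close and lift.

Emit:
{"fn": "step_arm", "kwargs": {
  "steps": [
    [0,0,0,0,0,0,1],
    [0,0,0,0,0,0,1],
    [0,0,0,0,0,0,1],
    [0,0,0,0,0,0,1],
    [0,0,0,0,0,0,1],
    [0,0,0,0,0,0,1]
  ]
}}

```text
time_s: 12.77
position: [0.4391, -0.0582, 0.0396]
tcp_rot: [[-1.0, 0.0, 0.0], [0.0, 1.0, -0.0], [-0.0, -0.0, -1.0]]
force: [0.1, 0.9, 1.9]
opening: 0.242
grasp_force: 30.0
```

Emit:
{"fn": "step_arm", "kwargs": {
  "steps": [
    [0,0,-0.05,0,0,0,1],
    [0,0,-0.15,0,0,0,1],
    [0,0,-0.25,0,0,0,1],
    [0,0,-0.33,0,0,0,1],
    [0,0,-0.33,0,0,0,1],
    [0,0,-0.33,0,0,0,1]
  ]
}}

```text
time_s: 13.27
position: [0.4396, -0.0584, 0.1393]
tcp_rot: [[-1.0, -0.0, 0.003], [-0.0, 1.0, -0.001], [-0.003, -0.001, -1.0]]
force: [0.1, 0.8, -1.8]
opening: 0.237
grasp_force: 30.0
```

Emit:
{"fn": "step_arm", "kwargs": {
  "steps": [
    [-0.1,-0.05,0,0,0,0,1],
    [-0.2,-0.11,0,0,0,0,1],
    [-0.31,-0.17,0,0,0,0,1],
    [-0.42,-0.23,0,0,0,0,1],
    [-0.53,-0.29,0,0,0,0,1],
    [-0.62,-0.34,0,0,0,0,1],
    [-0.677,-0.365,0,0,0,0,1],
    [-0.677,-0.365,0,0,0,0,1]
  ]
}}

```text
time_s: 13.93
position: [0.6453, -0.17, 0.1357]
tcp_rot: [[-1.0, 0.001, 0.002], [0.001, 1.0, -0.001], [-0.002, -0.001, -1.0]]
force: [0.8, -1.0, -0.2]
opening: 0.236
grasp_force: 30.0
```

Emit:
{"fn": "step_arm", "kwargs": {
  "steps": [
    [0,0,0,0,0,0,1],
    [0,0,0.08,0,0,0,1],
    [0,0,0.16,0,0,0,1],
    [0,0,0.23,0,0,0,1],
    [0,0,0.27,0,0,0,1],
    [0,0,0.3,0,0,0,1],
    [0,0,0.3,0,0,0,1],
    [0,0,0.3,0,0,0,1]
  ]
}}

```text
time_s: 14.6
position: [0.6409, -0.1669, 0.0478]
tcp_rot: [[-1.0, -0.0, -0.003], [-0.0, 1.0, 0.001], [0.003, 0.001, -1.0]]
force: [0.4, -0.8, -0.4]
opening: 0.236
grasp_force: 30.0
```

Expected contact is at 0.0446.

Emit:
{"fn": "step_arm", "kwargs": {
  "steps": [
    [0,0,0.005,0,0,0,1],
    [0,0,0.009,0,0,0,1],
    [0,0,0.012,0,0,0,1],
    [0,0,0.015,0,0,0,1],
    [0,0,0.015,0,0,0,1]
  ]
}}

```text
time_s: 15.02
position: [0.6424, -0.1677, 0.0447]
tcp_rot: [[-1.0, -0.0, 0.001], [-0.0, 1.0, -0.0], [-0.001, -0.0, -1.0]]
force: [-0.4, -0.5, 1.0]
opening: 0.237
grasp_force: 30.0
```

Emit:
{"fn": "step_arm", "kwargs": {
  "steps": [
    [0,0,0.002,0,0,0,1],
    [0,0,0.002,0,0,0,1]
  ]
}}

```text
time_s: 15.18
position: [0.6424, -0.1677, 0.0446]
tcp_rot: [[-1.0, -0.0, 0.001], [-0.0, 1.0, -0.0], [-0.001, -0.0, -1.0]]
force: [-0.9, -0.0, 6.0]
opening: 0.24
grasp_force: 30.0
```

Emit:
{"fn": "step_arm", "kwargs": {
  "steps": [
    [0,0,-0.002,0,0,0,0],
    [0,0,-0.002,0,0,0,0],
    [0,0,-0.002,0,0,0,0],
    [0,0,-0.002,0,0,0,0],
    [0,0,-0.1,0,0,0,0],
    [0,0,-0.2,0,0,0,0],
    [0,0,-0.3,0,0,0,0],
    [0,0,-0.4,0,0,0,0]
  ]
}}

```text
time_s: 15.85
position: [0.6418, -0.1675, 0.1641]
tcp_rot: [[-1.0, -0.0, -0.001], [-0.0, 1.0, 0.001], [0.001, 0.001, -1.0]]
force: [0.8, 0.0, -0.6]
opening: 0.499
grasp_force: 0.0
```

Emit:
{"fn": "step_arm", "kwargs": {
  "steps": [
    [0.06,0.1,0,0,0,0,0],
    [0.13,0.21,0,0,0,0,0],
    [0.2,0.32,0,0,0,0,0],
    [0.27,0.43,0,0,0,0,0],
    [0.34,0.54,0,0,0,0,0],
    [0.41,0.65,0,0,0,0,0],
    [0.48,0.75,0,0,0,0,0],
    [0.55,0.85,0,0,0,0,0]
  ]
}}

```text
time_s: 16.52
position: [0.4759, 0.0886, 0.1634]
tcp_rot: [[-1.0, 0.0, 0.0], [0.0, 1.0, 0.0], [-0.0, 0.0, -1.0]]
force: [0.8, -0.3, -0.0]
opening: 0.502
grasp_force: 0.0
```

Emit:
{"fn": "step_arm", "kwargs": {
  "steps": [
    [0.06,0.1,0.1,0,0,0,0],
    [0.093,0.19,0.1,0,0,0,0],
    [0.093,0.22,0.1,0,0,0,0],
    [0.093,0.22,0.1,0,0,0,0],
    [0.093,0.22,0.1,0,0,0,0],
    [0.093,0.22,0.1,0,0,0,0]
  ]
}}

```text
time_s: 17.02
position: [0.4508, 0.1526, 0.1338]
tcp_rot: [[-1.0, 0.0, 0.002], [0.0, 1.0, -0.0], [-0.002, -0.0, -1.0]]
force: [0.1, -0.1, -0.0]
opening: 0.497
grasp_force: 0.0
```

Emit:
{"fn": "step_arm", "kwargs": {
  "steps": [
    [0,0,0.1,0,0,0,0],
    [0,0,0.2,0,0,0,0],
    [0,0,0.28,0,0,0,0],
    [0,0,0.31,0,0,0,0],
    [0,0,0.322,0,0,0,0],
    [0,0,0.322,0,0,0,0],
    [0,0,0.322,0,0,0,0]
  ]
}}

```text
time_s: 17.6
position: [0.4502, 0.1529, 0.0375]
tcp_rot: [[-1.0, 0.001, 0.002], [0.001, 1.0, 0.0], [-0.002, 0.0, -1.0]]
force: [-0.4, -0.2, 0.6]
opening: 0.501
grasp_force: 0.0
```

```bash
python3 - <<'E'
from h import *
C=cams(); s=read_state(); print(s["position"])
cv2.imwrite("pics/g4.png",cv2.resize(C["scene"]["image"][150:300,190:390],None,fx=3.5,fy=3.5)[:,:,::-1])
E
```

```text
[0.45017869 0.15323847 0.03796125]
```

View pics/g4.png

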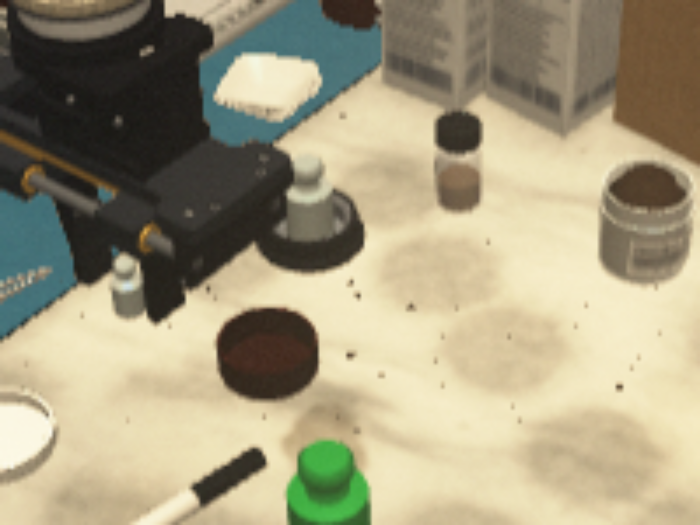

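The 200 g weight is upright in its base (305,200), jar and vial are untouched, and the 50 g weight (128,285) lies between the fingertips. I close and lift.

Emit:
{"fn": "step_arm", "kwargs": {
  "steps": [
    [0,0,0,0,0,0,1],
    [0,0,0,0,0,0,1],
    [0,0,0,0,0,0,1],
    [0,0,0,0,0,0,1],
    [0,0,0,0,0,0,1],
    [0,0,0,0,0,0,1]
  ]
}}

```text
time_s: 18.2
position: [0.4492, 0.1534, 0.0369]
tcp_rot: [[-1.0, -0.0, 0.0], [-0.0, 1.0, 0.0], [-0.0, 0.0, -1.0]]
force: [-0.2, -0.3, 3.6]
opening: 0.19
grasp_force: 30.0
```

Emit:
{"fn": "step_arm", "kwargs": {
  "steps": [
    [0,0,-0.05,0,0,0,1],
    [0,0,-0.15,0,0,0,1],
    [0,0,-0.25,0,0,0,1],
    [0,0,-0.33,0,0,0,1],
    [0,0,-0.33,0,0,0,1],
    [0,0,-0.33,0,0,0,1]
  ]
}}

```text
time_s: 18.7
position: [0.4499, 0.1535, 0.1368]
tcp_rot: [[-1.0, -0.0, 0.003], [-0.0, 1.0, 0.0], [-0.003, 0.0, -1.0]]
force: [0.6, 0.0, 0.0]
opening: 0.192
grasp_force: 30.0
```

Emit:
{"fn": "step_arm", "kwargs": {
  "steps": [
    [0,-0.1,0,0,0,0,1],
    [0,-0.21,0,0,0,0,1],
    [0,-0.33,0,0,0,0,1],
    [0,-0.45,0,0,0,0,1],
    [0,-0.57,0,0,0,0,1],
    [0.02,-0.69,0,0,0,0,1],
    [0.02,-0.81,0,0,0,0,1],
    [0.02,-0.9,0,0,0,0,1]
  ]
}}

```text
time_s: 19.37
position: [0.442, -0.1189, 0.1342]
tcp_rot: [[-1.0, 0.001, -0.003], [0.001, 1.0, 0.001], [0.003, 0.001, -1.0]]
force: [1.2, -0.2, -1.6]
opening: 0.19
grasp_force: 30.0
```

Emit:
{"fn": "step_arm", "kwargs": {
  "steps": [
    [0,-0.08,0,0,0,0,1],
    [0,-0.13,0,0,0,0,1],
    [0,-0.15,0,0,0,0,1],
    [0,-0.15,0,0,0,0,1],
    [0,-0.15,0,0,0,0,1],
    [0,-0.15,0,0,0,0,1]
  ]
}}

```text
time_s: 19.87
position: [0.4424, -0.1601, 0.1351]
tcp_rot: [[-1.0, -0.001, -0.002], [-0.001, 1.0, 0.002], [0.002, 0.002, -1.0]]
force: [0.7, 0.1, -0.2]
opening: 0.191
grasp_force: 30.0
```

Emit:
{"fn": "step_arm", "kwargs": {
  "steps": [
    [0,0,0.08,0,0,0,1],
    [0,0,0.16,0,0,0,1],
    [0,0,0.23,0,0,0,1],
    [0,0,0.27,0,0,0,1],
    [0,0,0.297,0,0,0,1],
    [0,0,0.297,0,0,0,1],
    [0,0,0.297,0,0,0,1],
    [0,0,0.297,0,0,0,1]
  ]
}}

```text
time_s: 20.53
position: [0.4437, -0.1614, 0.0473]
tcp_rot: [[-1.0, -0.001, 0.001], [-0.001, 1.0, -0.001], [-0.001, -0.001, -1.0]]
force: [0.8, 0.0, -0.5]
opening: 0.19
grasp_force: 30.0
```

Emit:
{"fn": "step_arm", "kwargs": {
  "steps": [
    [0,0,0.006,0,0,0,1],
    [0,0,0.011,0,0,0,1],
    [0,0,0.014,0,0,0,1],
    [0,0,0.017,0,0,0,1],
    [0,0,0.018,0,0,0,1],
    [0,0,0.018,0,0,0,1]
  ]
}}

```text
time_s: 21.03
position: [0.4434, -0.1618, 0.0419]
tcp_rot: [[-1.0, 0.0, 0.001], [0.0, 1.0, -0.0], [-0.001, -0.0, -1.0]]
force: [-0.3, 0.0, 4.8]
opening: 0.189
grasp_force: 30.0
```

Seated at 0.0419, as expected. I release, rise, and back away for a final look.

Emit:
{"fn": "step_arm", "kwargs": {
  "steps": [
    [0,0,-0.002,0,0,0,0.2],
    [0,0,-0.002,0,0,0,0.2],
    [0,0,-0.002,0,0,0,0.2],
    [0,0,-0.002,0,0,0,0.2],
    [0,0,-0.1,0,0,0,0.2],
    [0,0,-0.2,0,0,0,0.2],
    [0,0,-0.3,0,0,0,0.2],
    [0,0,-0.4,0,0,0,0.2]
  ]
}}

```text
time_s: 21.7
position: [0.4427, -0.1614, 0.1621]
tcp_rot: [[-1.0, -0.0, -0.001], [-0.0, 1.0, 0.001], [0.001, 0.001, -1.0]]
force: [0.7, 0.1, -0.1]
opening: 0.396
grasp_force: 0.0
```

Emit:
{"fn": "step_arm", "kwargs": {
  "steps": [
    [0,0.1,-0.1,0,0,0,0.2],
    [0,0.2,-0.2,0,0,0,0.2],
    [0,0.3,-0.3,0,0,0,0.2],
    [0,0.4,-0.3,0,0,0,0.2],
    [0,0.5,-0.3,0,0,0,0.2],
    [0,0.6,-0.3,0,0,0,0.2],
    [0,0.6,-0.3,0,0,0,0.2],
    [0,0.6,-0.3,0,0,0,0.2]
  ]
}}

```text
time_s: 22.37
position: [0.4426, 0.0196, 0.2512]
tcp_rot: [[-1.0, -0.004, -0.0], [-0.004, 1.0, -0.0], [0.0, -0.0, -1.0]]
force: [0.6, -0.7, 0.8]
opening: 0.402
grasp_force: 0.0
```

```bash
python3 - <<'E'
from h import *
C=cams(); s=read_state(); print(s["position"],s["time_s"])
cv2.imwrite("pics/f.png",cv2.resize(C["scene"]["image"][160:350,210:470],None,fx=3,fy=3)[:,:,::-1])
E
```

```text
[0.44324957 0.01786511 0.25114716] 22.4667
```

View pics/f.png

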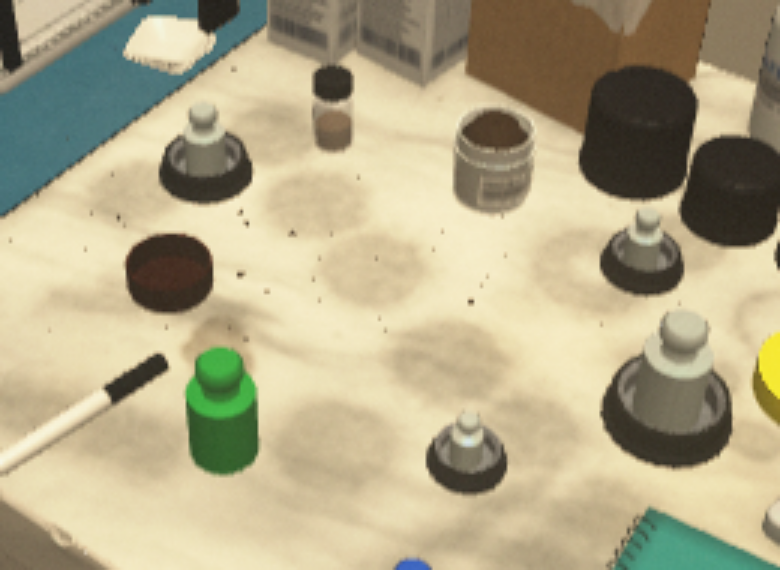

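All four weights stand upright in their own bases (205,140), (645,240), (680,370) and (467,440). The jar (493,160) and vial (333,110) have not moved.

```bash
python3 -c "
from rig import *
print(hand_in())"
```

```text
the job is handed in; nothing more can be done
None
```

All four weights stand upright and fully home in their matching bases, the jar and vial were not disturbed, and the job was handed in at about 22.5 s.

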